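# Slide a sample tray over the step onto a stage

### The arm

A 6-joint arm with a two-finger parallel gripper is mounted at the origin on the work surface. World frame = base frame: x ahead of the robot, y to its left, z up, the work surface at z = 0. Lengths are in m, angles in rad, forces in N, time in s.
With the tool pointing down it reaches from about 0.425 to 0.95 m from the base axis. Payload 3.5 kg.
Tool frame: the origin (TCP) lies on the centre line of the jaws, within the pads' length; the fingertips stand 25 mm ahead of it and the grasp point (between the pads) lies 6 mm ahead of it; x points along the fingers, y is the direction in which the jaws open and shut, and the axes are right-handed (so a half turn about x gives the same grasp; the last joint's range is limited). The gripper opens to 85 mm and grips with 20 to 120 N. Pads are 22 mm wide; open, the fingers measure 114 mm over their backs; the gripper's body (76 mm by 85 mm) begins 54 mm behind the grasp point. The pads swing forward as they close: fully open they stand 13 mm farther back than shut.
Start: joints at [-1.421, 0.286, 1.577, -0, 1.279, -0.15], TCP at [0.199, -0.645, 0.256] pointing down, gripper open.
Joint ranges: [-2.77, 2.77], [-0.9, 2.22], [0.21, 2.48], [-1.53, 4.67], [0.24, 2.81], [-2.84, 2.84]. Speed limits (rad/s): [2.79, 2.79, 3.14, 3.14, 3.14, 3.14].

### API

Orientations are given as a unit quaternion [w, x, y, z].
In Python, from workcell import robot gives the robot as it stands. The module is installed in compiled form; this text tells all that it offers.
- The arm moves only by the shell command python3 -m crank 'ROWS'. ROWS is JSON, a list that holds one entry, the list of rows, each a list of 5 numbers: the shift along the tool's x, y, z in cm, then the turn about the tool's x in degrees, then the gripper command: -1 is fully open, 1 is shut, values between are in proportion. A call has 1 to 8 rows; each row is the pose to reach, as a shift and turn from the pose commanded when the call began, along the tool's axes at that moment; what a row does not reach only later rows make up. A row lasts 1/12 s, in which the tool goes at most 41.7 mm and 7.16 degrees, less where a joint would pass 70% of its speed; a pose out of reach is approached as far as the arm can. A call with a gripper value outside its range is refused whole. The fingers move at their own pace and stop on an object; the grip force is fixed at half the most. Time passes only in rows, so rows that repeat a pose let the fingers close. It gives the time, the measured TCP pose, the force and the opening at its end, in the units of the state.
- robot.state(): the state, without advancing time (a new reading comes with each control period).
- robot.grab_frame(name): name is "scene" or "top" or "wrist"; returns (picture, depth): 400x640x3 uint8, blue, green, red; 400x640 float32, m along the optical axis (not along the pixel's ray), 0 where there is no reading.
- robot.calibration(name): a dict with "mtx" (3x3 intrinsics, pixels), "R" (3x3) and "t" (3): a world point X has camera coordinates R X + t; the wrist camera has in their place "mount" (4x4, takes a point from camera to tool coordinates, whose origin is the TCP and whose axes are the tool frame's). Camera axes: x right, y down, z forward; pixel columns grow to the right and rows downward; lengths in m; the calibration is good to about 2 mm. The wrist camera is an equidistant fisheye: a pixel r from the principal point sees the ray r / f radians off the axis. A picture is of the moment at which its call begins: read the wrist's pose just before it. calibration takes no time and is no camera call.
- robot.job_done(): hands the job in, once; it reports no verdict.
Trained networks look in the newest picture that a camera, given by its name, has taken for a name from the list of things; names that differ only in an ending like _2 or _b are one class to them, and where a whole thing is asked for, a point or a joint stands for the part that bears it (a point fixed in the world has none). Each returns a list of dicts, best first, with "p" (0 to 1); they miss things now and then, are a little off and sometimes report something else, mostly with a low value. They report only what shows in the picture. A call takes as long as a camera call. They do not tell look-alikes from the thing itself.
- robot.search_frame(query, camera): "pixel" ([column, row] in pixels, amid what is visible of it).
The state is a dict: "t": time; "joint_pos": joint angles; "joint_velocities": joint speeds; "joint_torque": joint torques, N m; "eef_pos": TCP position; "tool_rot": TCP orientation; "wrist_force": force on the tool from outside, world axes, zero at the start; "moment": the same for the moment, N m; "gripper_width": finger opening in m.
Only numpy, scipy, OpenCV 4.12 (cv2) and the standard library are available. Lean on these libraries where they do the work, as an engineer would, in place of code of your own. Each camera call takes 0.05 s, during which the arm holds its last target. There are 200 camera calls.

### The job

Take the green sample tray by its orange grip and slide it from the grey loading shelf up over the step onto the pale metal stage: keep it level and low (never more than about a centimetre above the stage), first set its nose down on the stage's edge, then slide it along the stage in under the two blue hold-down rails without jamming, and press it home against the red spring buffer with about 10 N for half a second. Push gently throughout, keep both samples standing in the tray, leave everything else where it is, and let go of the tray so that it stays resting against the buffer.

Things in the scene. Friction and masses are not known exactly. Their poses are not given: they have to be found in the camera images.
- tray: Green tray, base plate 130 long (its x, nose towards +x) x 80 wide x 6 mm thick, origin at the centre of the underside. On the base a rim, 64 mm wide overall and as long as the base, rises to 16 mm above the underside; the base sticks out 8 mm on either side of the rim. In the middle a post carries the orange grip. Mass about 0.4 kg (varies 0.32 to 0.52), plus two samples of 40 g.
- tray_grip (a point): Point to grasp, in the orange grip block: 14 mm along the tray's x, 30 mm along its y, spanning 54 to 86 mm above the tray's underside; this point is 72 mm above the underside, on the tray's centre. The samples stand 38 mm before and behind it, 44 mm high above the underside.
- tray_nose (a point): Middle of the lower front edge of the tray, 65 mm ahead (+x) of its origin.
- tray_tail (a point): Middle of the lower rear edge of the tray, 65 mm behind its origin.
- sample0: Steel pin mount with a blue crystal, foot 22 mm wide, 38 mm tall, standing loose in the front of the tray; origin under its foot, z up.
- sample1: The same with an amber crystal, in the rear of the tray.
- shelf: Grey loading shelf, fixed, 180 mm long x 120 mm wide. Origin under the middle of the end that faces the stage, 36 mm below its top surface; the shelf extends to its -x. Its height varies, so that its top lies 4 to 10 mm lower than the stage; a gap of 3 to 10 mm separates it from the stage.
- bed: Pale metal stage, fixed. Origin on the table under the middle of its step edge (the edge facing the shelf); its x is the sliding direction; its surface is 40 mm above the origin, 120 mm wide. Beside it, to -y, a low side deck 20 mm high.
- guide_mouth (a point): On the stage surface, x = 35 mm of the stage, midway between its two black side guides (9 mm high), which run from here to x = 150 mm, 85 mm apart inside. Before it, from x = 10 mm, they flare to 102 mm apart. Axes as the stage's.
- rail_mouth (a point): On the stage surface, x = 45 mm of the stage, midway between the blue hold-down rails, which run from here to x = 135 mm over the guides. They leave 9 mm of height above the surface and reach inwards to 73 mm apart; their top is 13 mm above the surface; upturned lips from x = 31 mm on rise to 19 mm. Axes as the stage's.
- stop: Black stop block on the stage with a red buffer disc, 14 mm wide, centred 10 mm above the stage surface. Origin at the foot of the block's front face, x = 170 mm of the stage. A screw sets the buffer's face anywhere from 10 to 30 mm in front of the block (not reported: look or feel). It yields 1 mm per 4 N, over 6 mm; more than 6 and less than 16 N on it is right.
- lens_stand: Bystander, not to be disturbed: lens on a post with a black foot 50 x 75 mm, 120 mm tall.
- amber_bottle: Bystander, not to be disturbed: amber jar, 44 mm wide, 85 mm tall.
- white_cup: Bystander, not to be disturbed: white cup, 44 mm wide, 50 mm tall.
- wrench: Bystander, not to be disturbed: steel wrench lying on the table, 140 mm long.
- post_base: Bystander, not to be disturbed: bare post 25 mm thick, 72 mm tall, on a black foot 50 mm square.
- thumb_nut: Bystander, not to be disturbed: brass thumb nut, 26 mm wide, 18 mm tall, on the stage's low side deck.
- clamp_block: Bystander, not to be disturbed: small black clamp block 45 x 20 x 22 mm, on the loading shelf's low side deck.
Mind the look-alikes: they are no part of the job. What is meant by the tray is not brown, purple or yellow, and is the smaller of those in its own colour.

How it is judged:
By the outcome, as a careful person would: the job done as asked, in the order asked, and still so for the second after the job is handed in, with the robot touching nothing.
It also fails if it takes over 72 s, if anything falls off the work surface, if the arm or the gripper's body presses on something with over 40 N, if the wrist force passes 120 N, or if a joint passes its speed limit or range.

## Working session

There is one attempt and no reset: what is moved stays moved. The work goes in short steps, Python scripts to look and compute and a shell command to move; the robot and the scene stay as the last step left them, time stands still between calls to the robot, and variables do not carry over. Pictures are saved under pics/ and viewed, about 8 in all and at most 12, crops included, and the job is handed in when it is done.

```bash
mkdir -p pics; cat > h.py <<'E'
import numpy as np, cv2
from workcell import robot
def grab(n):
    im,d=robot.grab_frame(n); return np.array(im),np.array(d)
def unproj(n,d,u,v):
    c=robot.calibration(n); K=np.array(c["mtx"]);R=np.array(c["R"]);t=np.array(c["t"])
    p=np.linalg.inv(K)@np.stack([u,v,np.ones_like(u)]).astype(float)*d
    return (R.T@(p.reshape(3,-1)-t[:,None])).T
def cloud(n,d):
    v,u=np.mgrid[0:400,0:640]
    return unproj(n,d.ravel(),u.ravel(),v.ravel()).reshape(400,640,3)
E
python3 - <<'E'
from h import *
for n in("scene","top"):
    im,d=grab(n); cv2.imwrite(f"pics/{n}0.png",im); np.savez(f"{n}0.npz",im=im,P=cloud(n,d),d=d)
    for q in("tray","tray_grip","bed","stop","shelf","sample0","guide_mouth"):
        print(n,q,[(x["pixel"],round(x["p"],2)) for x in robot.search_frame(q,n)][:4])
print(robot.state())
E
```

```text
scene tray [([258.6, 358.7], 0.98), ([208.0, 208.1], 0.77), ([312.0, 120.7], 0.7), ([155.9, 260.7], 0.66)]
scene tray_grip [([208.0, 210.0], 0.94), ([255.8, 356.2], 0.88), ([262.5, 236.7], 0.72), ([155.7, 259.6], 0.72)]
scene bed [([329.9, 201.3], 0.7)]
scene stop [([350.9, 172.9], 0.75)]
scene shelf [([272.1, 249.8], 0.92), ([383.0, 274.8], 0.65), ([329.1, 201.2], 0.38)]
scene sample0 [([271.7, 224.6], 0.45)]
scene guide_mouth [([329.7, 202.0], 0.65)]
top tray [([386.4, 274.5], 0.84), ([367.3, 209.8], 0.77), ([454.0, 263.1], 0.72), ([233.8, 288.8], 0.67)]
top tray_grip [([234.5, 286.3], 0.86), ([457.2, 262.0], 0.85), ([389.0, 276.6], 0.8), ([367.0, 210.5], 0.77)]
top bed [([295.6, 196.5], 0.57), ([153.1, 211.0], 0.34), ([358.9, 179.4], 0.27)]
top stop [([262.0, 197.3], 0.71)]
top shelf [([262.4, 199.4], 0.67)]
top sample0 [([353.8, 206.4], 0.49), ([372.5, 196.5], 0.16)]
top guide_mouth [([297.2, 191.2], 0.82)]
{'t': 0.8, 'joint_pos': array([-1.42101186e+00,  2.86275261e-01,  1.57667057e+00,  1.28843616e-05,
        1.27858816e+00, -1.49978119e-01]), 'joint_velocities': array([-1.11846237e-03,  1.14522195e-03,  1.76527010e-03, -2.03911301e-04,
        1.14028485e-03,  9.53852032e-05]), 'joint_torque': array([ 1.20942896e-03, -4.05911708e+01, -2.92920345e+01, -9.05218394e-05,
        4.47222747e-04,  1.16158398e-05]), 'eef_pos': array([ 0.19936821, -0.64488628,  0.25635734]), 'tool_rot': array([ 0.10560516,  0.69918383,  0.10556368, -0.69917511]), 'wrist_force': array([ 0.34019851,  0.5503347 , -0.45085009]), 'moment': array([ 0.04666266, -0.00421074,  0.02666132]), 'gripper_width': 0.08526007548805904}
```

View pics/scene0.png

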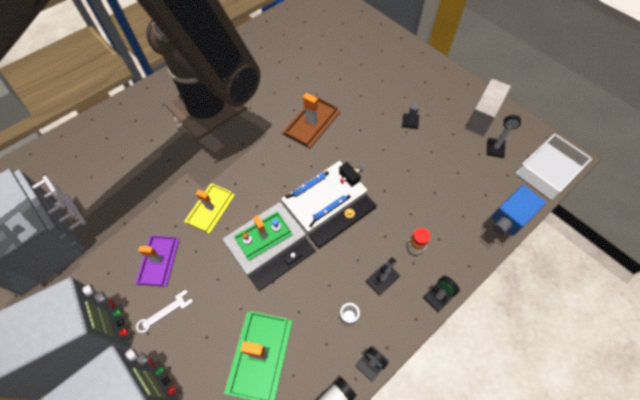

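View pics/top0.png

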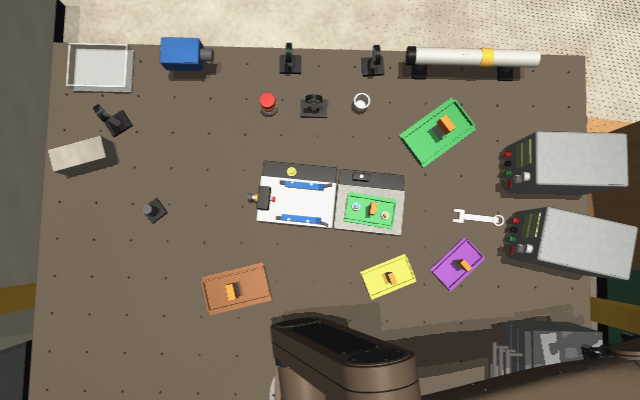

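Candidates in the top picture: a green tray with samples on the shelf at (369,210), a larger green tray at (438,132), brown at (236,288), yellow at (388,276) and purple at (458,264). I choose the one at (369,210): it is the smaller green one, on the grey shelf, and carries the samples. Next is a close crop and the geometry.

```bash
python3 - <<'E'
from h import *
a=np.load("top0.npz"); im,P=a["im"],a["P"]
cv2.imwrite("pics/crop1.png",cv2.resize(im[150:245,240:415],None,fx=4.5,fy=4.5,interpolation=cv2.INTER_CUBIC))
hsv=cv2.cvtColor(im,cv2.COLOR_BGR2HSV)
w=np.zeros((400,640),bool); w[150:245,245:415]=1
H,S,V=[hsv[...,i].astype(int) for i in range(3)]
def rep(name,m,f=True):
    m=m&w&(a["d"]>0); p=P[m]; print(name,m.sum(),"med",np.median(p,0).round(4),"z",np.percentile(p[:,2],[5,50,95]).round(4))
    if f:
        (c,s,ang)=cv2.minAreaRect((p[:,:2]*1000).astype(np.float32)); print("   rect",np.round(c,1),np.round(s,1),round(ang,2))
    return p
rep("green",(H>45)&(H<85)&(S>100))
rep("orange",(H>5)&(H<16)&(S>150))
rep("blue",(H>100)&(H<125)&(S>130))
rep("red",((H<4)|(H>175))&(S>150)&(V>80))
rep("stage",(S<40)&(V>170)&(abs(P[...,2]-.04)<.006))
c=np.zeros_like(w);c[172:234,336:405]=1
rep("shelf",c&(S<60)&(V>90)&(abs(P[...,2]-.033)<.006))
for v in(190,215):print("row",v,[tuple((P[v,u]*1000).round(0)) for u in range(320,412,4)])
E
```

```text
green 1194 med [ 0.4944 -0.1408  0.0368] z [0.0313 0.0368 0.0468]
   rect [ 566.5 -166.8] [136.3 248. ] 71.62
orange 11 med [ 0.4823 -0.1361  0.1112] z [0.0939 0.1112 0.1192]
   rect [ 492.3 -135.9] [27.6  9.8] 14.73
blue 395 med [0.5458 0.0364 0.0531] z [0.0478 0.0531 0.0586]
   rect [511.4  37.3] [103.6 104. ] 86.48
red 11 med [0.5162 0.1135 0.0547] z [0.0495 0.0547 0.0594]
   rect [516.2 112.8] [ 4.9 11. ] 77.42
stage 2472 med [0.5101 0.0432 0.0397] z [0.0351 0.0397 0.0441]
   rect [519.9 -38.5] [384.9 148.2] 85.77
shelf 1286 med [ 0.5051 -0.1352  0.0307] z [0.0274 0.0307 0.0352]
   rect [ 513.6 -142.5] [180.2 152.5] 85.37
row 190 [(np.float64(545.0), np.float64(-9.0), np.float64(36.0)), (np.float64(545.0), np.float64(-20.0), np.float64(38.0)), (np.float64(545.0), np.float64(-31.0), np.float64(37.0)), (np.float64(545.0), np.float64(-41.0), np.float64(39.0)), (np.float64(550.0), np.float64(-54.0), np.float64(-0.0)), (np.float64(547.0), np.float64(-63.0), np.float64(25.0)), (np.float64(547.0), np.float64(-74.0), np.float64(34.0)), (np.float64(547.0), np.float64(-85.0), np.float64(31
[... 1546 characters left out ...]
at64(481.0), np.float64(-129.0), np.float64(33.0)), (np.float64(481.0), np.float64(-139.0), np.float64(35.0)), (np.float64(481.0), np.float64(-149.0), np.float64(40.0)), (np.float64(482.0), np.float64(-160.0), np.float64(40.0)), (np.float64(482.0), np.float64(-171.0), np.float64(38.0)), (np.float64(480.0), np.float64(-176.0), np.float64(75.0)), (np.float64(480.0), np.float64(-187.0), np.float64(74.0)), (np.float64(483.0), np.float64(-203.0), np.float64(35.0)), (np.float64(484.0), np.float64(-215.0), np.float64(27.0)), (np.float64(484.0), np.float64(-225.0), np.float64(29.0)), (np.float64(486.0), np.float64(-241.0), np.float64(-1.0)), (np.float64(486.0), np.float64(-252.0), np.float64(-1.0))]
```

View pics/crop1.png

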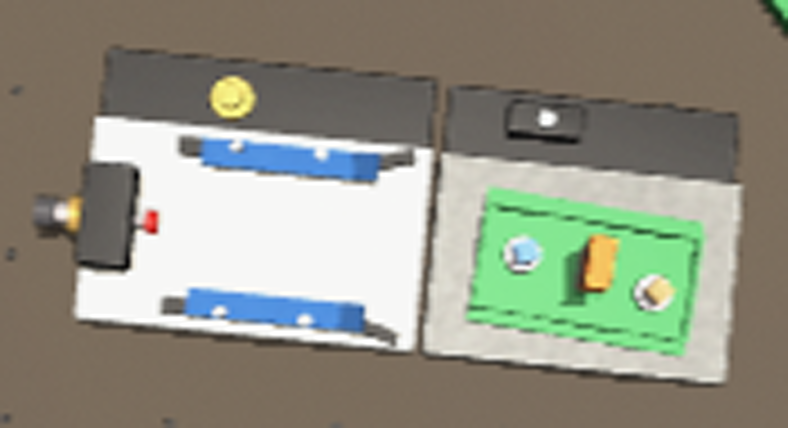

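The crop confirms it. The green tray on the grey shelf has its orange grip at about (600,262) in the crop, the blue sample ahead at (521,253) and the amber one behind at (653,293). Rails, red buffer (151,221) and black stop lie to the left. Now I'll fit the axes.

```bash
cat >> h.py <<'E'
from scipy.spatial.transform import Rotation as Ro
def tool(s=None):
    s=s or robot.state(); q=s["tool_rot"]
    return Ro.from_quat([q[1],q[2],q[3],q[0]]).as_matrix(),np.array(s["eef_pos"])
E
python3 - <<'E'
from h import *
a=np.load("top0.npz"); im,d=a["im"],a["d"]
hsv=cv2.cvtColor(im,cv2.COLOR_BGR2HSV);H,S,V=[hsv[...,i].astype(int) for i in range(3)]
c=robot.calibration("top");K=np.array(c["mtx"]);R=np.array(c["R"]);t=np.array(c["t"]);C=-R.T@t
def atz(u,v,z):
    r=R.T@np.linalg.inv(K)@np.array([u,v,1.]); return (C+r*(z-C[2])/r[2])[:2]
print("cam",C.round(3),"mm/px",d[200,300]/K[0,0]*1000)
def comp(m,z,x0,x1,y0,y1,name):
    mm=np.zeros_like(m);mm[y0:y1,x0:x1]=m[y0:y1,x0:x1]
    v,u=np.nonzero(mm); p=np.array([atz(x,y,z) for x,y in zip(u,v)])*1000
    r=cv2.minAreaRect(p.astype(np.float32)); print(name,len(p),p.mean(0).round(1),np.round(cv2.boxPoints(r),1).tolist(),round(r[2],2))
b=(H>100)&(H<125)&(S>110)
comp(b,.053,280,328,175,194,"railA");comp(b,.053,280,328,208,226,"railB")
g=(H>45)&(H<85)&(S>100)
comp(g,.040,338,402,188,232,"tray")
comp((H>5)&(H<18)&(S>140)&(V>150),.117,360,380,195,220,"grip")
comp((S<45)&(V>190),.040,255,340,170,230,"stage")
comp(((H<6)|(H>174))&(S>140),.05,266,280,190,205,"red")
Rt,p=tool();print(Rt.round(3),p.round(4))
E
```

```text
cam [0.406 0.005 1.411] mm/px 2.6658728282644586
railA 213 [555.   32.9] [[544.0999755859375, -17.0], [559.2999877929688, -18.100000381469727], [566.7000122070312, 85.5], [551.4000244140625, 86.5999984741211]] 85.96
railB 207 [467.1  39.3] [[455.3999938964844, -11.0], [470.29998779296875, -12.199999809265137], [478.0, 90.9000015258789], [463.20001220703125, 92.0]] 85.7
tray 1175 [ 494.2 -142.4] [[446.3999938964844, -200.5], [524.2000122070312, -212.0], [542.9000244140625, -85.4000015258789], [465.1000061035156, -73.9000015258789]] 81.59
grip 7 [ 493.5 -136.6] [[481.8999938964844, -136.1999969482422], [506.79998779296875, -140.0], [507.20001220703125, -137.5], [482.20001220703125, -133.8000030517578]] 81.46
stage 2614 [510.8  42.8] [[444.29998779296875, -62.099998474121094], [563.5999755859375, -70.9000015258789], [579.9000244140625, 149.8000030517578], [460.5, 158.60000610351562]] 85.79
red 11 [516.4 113.3] [[511.20001220703125, 116.80000305175781], [511.3999938964844, 111.5], [522.0, 111.80000305175781], [521.7999877929688, 117.0999984741211]] 1.79
[[ 0.     0.295 -0.955]
 [-0.    -0.955 -0.295]
 [-1.     0.    -0.   ]] [ 0.1994 -0.6449  0.2564]
```

```bash
python3 -m crank '[[[0,-2.5,-2.7,7,-1],[0,-5,-5.4,14,-1],[0,-7.5,-8.1,21,-1],[0,-10,-10.8,25.5,-1],[0,-12.5,-13.5,25.5,-1],[0,-15,-16.1,25.5,-1],[0,-17.5,-18.8,25.5,-1],[0,-20,-21.5,25.5,-1]]]'
python3 - <<'E'
from h import *
R,p=tool();print(R.round(3),p); print(np.round((np.array([.4935,-.139,.24])-p)@R*100,2))
print(robot.calibration("wrist"))
E
```

```text
t: 1.47
eef_pos: [0.3463, -0.3887, 0.2566]
tool_rot: [-0.051, 0.705, -0.052, -0.705]
wrist_force: [0.0, 0.1, -0.0]
gripper_width: 0.0858
[[ 0.    -0.145 -0.989]
 [-0.001 -0.989  0.145]
 [-1.     0.    -0.   ]] [ 0.34627107 -0.38871747  0.25655861]
[  1.65 -26.85 -10.94]
{'mtx': array([[309.70691629,   0.        , 318.90698179],
       [  0.        , 309.70691629, 201.45202395],
       [  0.        ,   0.        ,   1.        ]]), 'mount': array([[ 5.32711305e-04, -2.92700497e-01,  9.56204024e-01,
        -1.18484513e-01],
       [ 9.99999469e-01,  9.99861115e-04, -2.51045980e-04,
        -1.16422980e-03],
       [-8.82589939e-04,  9.56203649e-01,  2.92700874e-01,
        -7.39020205e-02],
       [ 0.00000000e+00,  0.00000000e+00,  0.00000000e+00,
         1.00000000e+00]])}
```

```bash
python3 -m crank '[[[0,-3.5,-1.5,0,-1],[0,-7,-3,0,-1],[0,-10.5,-4.3,0,-1],[0,-14,-5.6,0,-1],[0,-17.5,-7,0,-1],[0,-21,-8.5,0,-1],[0,-24,-9.8,0,-1],[0,-26.8,-10.9,0,-1]]]'; python3 -m crank '[[[0,0,0,0,0],[0,0,0,0,0]]]'
python3 - <<'E'
from h import *
s=robot.state();im,d=grab("wrist");np.savez("w1.npz",im=im,d=d,q=s["tool_rot"],p=s["eef_pos"]);cv2.imwrite("pics/w1.png",im)
print(s["eef_pos"],s["gripper_width"])
E
```

```text
t: 2.13
eef_pos: [0.4932, -0.1389, 0.2567]
tool_rot: [-0.051, 0.706, -0.051, -0.705]
wrist_force: [-0.1, -0.8, -0.1]
gripper_width: 0.0852
t: 2.3
eef_pos: [0.4928, -0.1396, 0.2565]
tool_rot: [-0.05, 0.705, -0.05, -0.705]
wrist_force: [0.8, 0.2, 0.7]
gripper_width: 0.0636
[ 0.49281681 -0.13963664  0.25645878] 0.06364210514502801
```

View pics/w1.png

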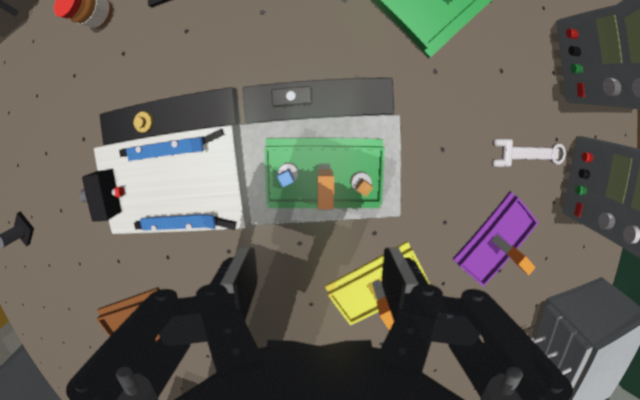

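The wrist view shows the tray at (325,175), grip at (325,188), shelf/stage gap at column 241, rails at (163,148) and (175,222), and buffer at (118,192). I'll measure everything from it.

```bash
cat >> h.py <<'E'
def rays(s,u,v):
    c=robot.calibration("wrist");K=np.array(c["mtx"]);M=np.array(c["mount"]);R,p=tool(s)
    x=np.atleast_1d(u)-K[0,2];y=np.atleast_1d(v)-K[1,2];r=np.hypot(x,y)+1e-9;th=r/K[0,0]
    dc=np.stack([np.sin(th)*x/r,np.sin(th)*y/r,np.cos(th)],-1)
    return p+R@M[:3,3],dc@(R@M[:3,:3]).T,dc
def watz(s,u,v,z):
    C,dw,_=rays(s,u,v); return (C+dw*((z-C[2])/dw[:,2])[:,None])[:,:2]
def wcloud(s,d):
    v,u=np.mgrid[0:400,0:640];C,dw,dc=rays(s,u.ravel(),v.ravel())
    return (C+dw*(d.ravel()/dc[:,2])[:,None]).reshape(400,640,3)
E
python3 - <<'E'
from h import *
a=np.load("w1.npz");s=dict(tool_rot=a["q"],eef_pos=a["p"]);im,d=a["im"],a["d"];P=wcloud(s,d)
hsv=cv2.cvtColor(im,cv2.COLOR_BGR2HSV);H,S,V=[hsv[...,i].astype(int) for i in range(3)]
def comp(m,z,x0,x1,y0,y1,name):
    mm=np.zeros_like(m);mm[y0:y1,x0:x1]=m[y0:y1,x0:x1]
    mm=cv2.morphologyEx(mm.astype(np.uint8),cv2.MORPH_OPEN,np.ones((2,2)))
    n,l,st,_=cv2.connectedComponentsWithStats(mm); mm=l==1+np.argmax(st[1:,4])
    v,u=np.nonzero(mm);p=watz(s,u,v,z)*1000
    r=cv2.minAreaRect(p.astype(np.float32));print(name,len(p),"mean",p.mean(0).round(1),"c",np.round(r[0],1),"size",np.round(r[1],1),"ang",round(r[2],2),"z",np.median(P[mm&(d>0)][:,2]).round(4));return p
b=(H>100)&(H<125)&(S>110)
comp(b,.053,110,215,128,165,"railA");comp(b,.053,120,225,205,240,"railB")
comp((H>45)&(H<85)&(S>100),.036,260,390,130,215,"tray")
comp((H>5)&(H<18)&(S>140)&(V>90),.1,312,340,165,212,"grip")
comp(((H<6)|(H>174))&(S>140),.05,108,128,180,202,"red")
# step edge and shelf edge: columns scan
gr=im.mean(2)
for v in(140,160,190,210):
    seg=gr[v,225:256];print(v,seg.astype(int).tolist())
for nm,(u,v) in dict(stage1=(200,185),stage2=(180,170),shelf1=(255,150),shelf2=(330,130),shelf3=(392,190),trayrim=(300,143)).items(): print(nm,np.median(P[v-3:v+4,u-3:u+4].reshape(-1,3),0).round(4))
g=P[176:208,316:334].reshape(-1,3);g=g[g[:,2]>.08];print("grip cloud",len(g),g.min(0).round(4),g.max(0).round(4),np.median(g,0).round(4))
R,p=tool(s);print(R.round(4))
E
```

```text
railA 852 mean [553.8  27.9] c [554.4  32. ] size [105.6  14.5] ang 86.03 z 0.0542
railB 824 mean [466.  35.] c [465.9  38.6] size [106.6  16.1] ang 85.11 z 0.0541
tray 1978 mean [ 491. -190.] c [ 488.  -184.8] size [52.7 76.8] ang 82.37 z 0.0376
grip 162 mean [ 499.  -147.8] c [ 497.3 -146.6] size [12.8 15.2] ang 82.66 z 0.1173
red 70 mean [514.7 113.4] c [513.4 113.4] size [14.  13.7] ang 73.41 z 0.0539
140 [229, 229, 229, 228, 228, 228, 226, 211, 164, 117, 106, 108, 109, 110, 111, 122, 154, 182, 188, 187, 187, 187, 187, 187, 186, 185, 184, 183, 184, 184, 185]
160 [227, 227, 227, 227, 227, 227, 227, 227, 226, 220, 195, 141, 111, 110, 112, 112, 114, 126, 157, 180, 188, 189, 190, 189, 189, 189, 188, 188, 189, 189, 189]
190 [224, 225, 225, 225, 225, 225, 225, 225, 225, 225, 225, 225, 223, 211, 180, 129, 104, 105, 106, 107, 110, 115, 124, 134, 136, 136, 138, 138, 140, 140, 141]
210 [221, 221, 221, 221, 221, 222, 221, 221, 221, 222, 222, 222, 221, 222, 220, 211, 185, 139, 105, 97, 97, 97, 99, 100, 111, 129, 134, 133, 131, 129, 129]
stage1 [5.043e-01 3.000e-04 4.110e-02]
stage2 [0.5263 0.0217 0.0409]
shelf1 [ 0.5324 -0.0713  0.0314]
shelf2 [ 0.5419 -0.1578  0.0312]
shelf3 [ 0.4642 -0.2206  0.0314]
trayrim [ 0.5328 -0.1234  0.0379]
grip cloud 512 [ 0.4813 -0.1528  0.1151] [ 0.5661 -0.1362  0.3749] [ 0.4963 -0.1447  0.1174]
[[ 0.000e+00 -1.414e-01 -9.900e-01]
 [-4.000e-04 -9.900e-01  1.414e-01]
 [-1.000e+00  4.000e-04 -1.000e-04]]
```

```bash
python3 - <<'E'
from h import *
a=np.load("w1.npz");s=dict(tool_rot=a["q"],eef_pos=a["p"]);im,d=a["im"],a["d"];P=wcloud(s,d)
hsv=cv2.cvtColor(im,cv2.COLOR_BGR2HSV);H,S,V=[hsv[...,i].astype(int) for i in range(3)]
w=np.zeros((400,640),bool);w[130:215,262:390]=1
g=w&(H>40)&(H<90)&(S>90)
v,u=np.nonzero(g)
low=P[v,u,2]<.0395   # base-plate flange and floor
p=watz(s,u[low],v[low],.0368)*1000
r=cv2.minAreaRect(p.astype(np.float32));print("tray",len(p),np.round(r[0],1),np.round(r[1],1),r[2]);print(cv2.boxPoints(r).round(1).tolist())
w[:]=0;w[160:215,310:342]=1
top=w&(abs(P[...,2]-.1172)<.003)&(H<25)&(S>100)
v,u=np.nonzero(top);p=watz(s,u,v,.1168)*1000
r=cv2.minAreaRect(p.astype(np.float32));print("griptop",len(p),np.round(r[0],1),np.round(r[1],1),r[2])
gr=im.mean(2);E=[];F=[]
for vv in list(range(128,137))+list(range(140,218,3)):
    seg=gr[vv,220:262];k=np.argmin(np.diff(seg));t=(seg[:k].mean()+105)/2
    i=np.nonzero(seg<t)[0][0];u0=220+i-1+(seg[i-1]-t)/(seg[i-1]-seg[i]);E.append(watz(s,u0,vv,.040)[0]*1000)
E=np.array(E)[9:];f=np.polyfit(E[:,0],E[:,1],1);print("step edge y=%.2f+%.4f(x-511)"%(np.polyval(f,511),f[0]),"normal deg",90+np.degrees(np.arctan(f[0])),"res",np.std(E[:,1]-np.polyval(f,E[:,0])))
# red buffer face, stop block
v,u=np.nonzero((((H<6)|(H>174))&(S>140))[180:202,108:128]);q=P[v+180,u+108]*1000
print("red",q.min(0).round(1),q.max(0).round(1),np.median(q,0).round(1))
E
```

```text
tray 4223 [ 495.3 -145. ] [127.3  78.8] 81.69702911376953
[[447.20001220703125, -202.3000030517578], [525.0999755859375, -213.6999969482422], [543.5, -87.69999694824219], [465.6000061035156, -76.30000305175781]]
griptop 541 [ 495.8 -144.7] [13.2 29.6] 81.90664672851562
step edge y=-47.58+-0.0795(x-511) normal deg 85.45170443484076 res 0.2973927190603383
red [508.2 107.7  46.3] [523.6 123.7  59.3] [516.7 109.8  55.2]
```

```bash
python3 -m crank '[[[3,0.47,-0.35,0,0],[6,0.47,-0.35,0,0],[9,0.47,-0.35,0,0],[11,0.47,-0.35,0,0],[12.5,0.47,-0.35,0,0],[13.5,0.47,-0.35,0,0],[14,0.47,-0.35,0,0],[14,0.47,-0.35,0,0]]]'
python3 - <<'E'
from h import *
s=robot.state();im,d=grab("wrist");np.savez("w2.npz",im=im,d=d,q=s["tool_rot"],p=s["eef_pos"]);cv2.imwrite("pics/w2.png",im)
print(s["eef_pos"],s["gripper_width"],s["wrist_force"])
E
```

```text
t: 3.02
eef_pos: [0.4945, -0.1467, 0.1156]
tool_rot: [0.052, -0.705, 0.052, 0.706]
wrist_force: [-0.1, -0.1, -0.6]
gripper_width: 0.043
[ 0.49445914 -0.14666103  0.1155672 ] 0.042981037129645135 [-0.12360864 -0.12095536 -0.59221131]
```

View pics/w2.png

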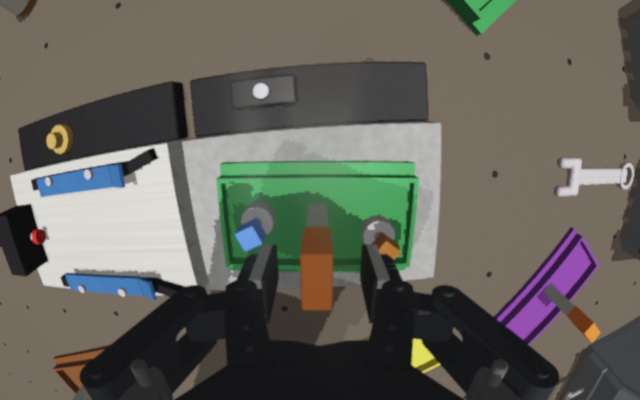

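The open fingers straddle the orange grip at (317,265) evenly, and both samples stand clear. I go down the last few millimetres and close.

```bash
python3 -m crank '[[[0.3,-0.2,-0.1,0,0],[0.55,-0.2,-0.1,0,0],[0.55,-0.2,-0.1,0,1],[0.55,-0.2,-0.1,0,1],[0.55,-0.2,-0.1,0,1],[0.55,-0.2,-0.1,0,1],[0.55,-0.2,-0.1,0,1],[0.55,-0.2,-0.1,0,1]]]'
python3 -c "
from h import *
R,p=tool();print(R.round(4),p)"
```

```text
t: 3.73
eef_pos: [0.4969, -0.1448, 0.1116]
tool_rot: [-0.051, 0.706, -0.052, -0.705]
wrist_force: [-0.8, -3.1, 4.2]
gripper_width: 0.0134
[[ 0.0011 -0.1444 -0.9895]
 [-0.0013 -0.9895  0.1444]
 [-1.      0.0011 -0.0012]] [ 0.49686402 -0.14476716  0.11156152]
```

```bash
python3 -m crank '[[[-0.2,0,0,0,1],[-0.5,0,0,0,1],[-0.8,0,0,0,1],[-1.0,0,0,-1,1],[-1.15,0,0,-2,1],[-1.15,0,0,-3,1],[-1.15,0,0,-3.9,1],[-1.15,0,0,-3.9,1]]]'
python3 - <<'E'
from h import *
s=robot.state();im,d=grab("wrist");np.savez("w3.npz",im=im,d=d,q=s["tool_rot"],p=s["eef_pos"])
im2,d2=grab("scene")
cv2.imwrite("pics/c3.png",np.vstack([im[110:330,0:480],cv2.resize(im2[150:290,210:390],(480,373),interpolation=cv2.INTER_CUBIC)]))
R,p=tool(s);print(R.round(4),p,s["wrist_force"],s["moment"],s["gripper_width"])
P=wcloud(s,d);hsv=cv2.cvtColor(im,cv2.COLOR_BGR2HSV);H,S,V=[hsv[...,i].astype(int) for i in range(3)]
w=np.zeros((400,640),bool);w[150:290,200:430]=1
g=w&(H>40)&(H<90)&(S>90)&(d>0);q=P[g]; q=q[q[:,2]<.07]
# floor+flange heights: fit plane to flange/floor points
A=np.c_[q[:,0]-p[0],q[:,1]-p[1],np.ones(len(q))];z=q[:,2]
k=z<np.median(z)+.004
c,_,_,_=np.linalg.lstsq(A[k],z[k],rcond=None);print("floor plane",c.round(4),len(z))
v,u=np.nonzero(g);pp=watz(s,u,v,.049)*1000;r=cv2.minAreaRect(pp.astype(np.float32));print(np.round(r[0],1),np.round(r[1],1),r[2])
for nm,(uu,vv) in dict(stage=(150,230),shelf=(205,170),shelf2=(430,200)).items(): print(nm,np.median(P[vv-3:vv+4,uu-3:uu+4].reshape(-1,3),0).round(4))
E
```

```text
t: 4.4
eef_pos: [0.4963, -0.1441, 0.1221]
tool_rot: [0.027, -0.706, 0.027, 0.707]
wrist_force: [-0.5, 0.1, -5.8]
gripper_width: 0.0136
[[-4.000e-04 -7.620e-02 -9.971e-01]
 [ 3.000e-04 -9.971e-01  7.620e-02]
 [-1.000e+00 -2.000e-04  4.000e-04]] [ 0.49627364 -0.14408853  0.12213628] [-0.52864816  0.14320141 -5.83545379] [ 0.00098687  0.03250673 -0.00965865] 0.013591811078384027
floor plane [-0.005   0.0011  0.0481] 14899
[ 495.7 -142.7] [135.6  79.7] 85.6535415649414
stage [ 0.4958 -0.0113  0.0409]
shelf [ 0.5362 -0.0637  0.0314]
shelf2 [ 0.5012 -0.2253  0.0314]
```

View pics/c3.png

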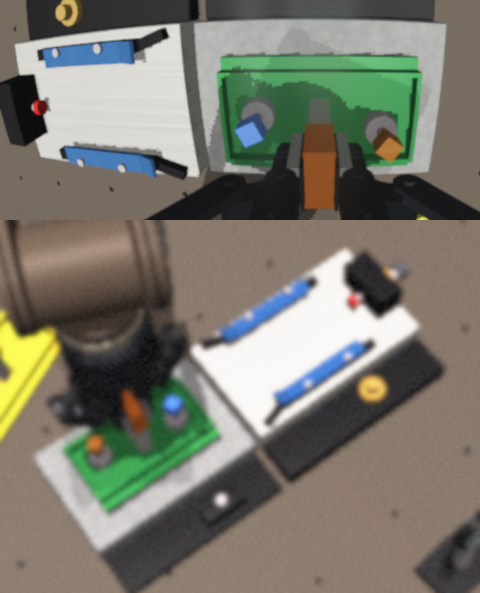

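Level, held, and aligned at 85.65°; both samples stand. The underside clears the stage level by about 1 mm, so I raise 1.5 mm and bring the nose over the edge.

```bash
python3 -m crank '[[[-0.15,0,0,0,1],[-0.15,-0.4,0,0,1],[-0.15,-1.2,0,0,1],[-0.15,-2.0,0,0,1],[-0.15,-2.8,0,0,1],[-0.15,-3.5,0,0,1],[-0.15,-4.0,0,0,1],[-0.15,-4.0,0,0,1]]]'
cat > chk.py <<'E'
from h import *
import sys
o=np.array([.5042,-.0476]);a=np.radians(85.6);ex=np.array([np.cos(a),np.sin(a)]);ey=np.array([-np.sin(a),np.cos(a)])
s=robot.state();im,d=grab("wrist");P=wcloud(s,d)
R,p=tool(s);F=np.array(s["wrist_force"])
yaw=np.degrees(np.arctan2(-R[1,1],-R[0,1]))
print("tcp bed x %.1f y %.1f z %.1f yaw %.2f | Fx %.1f Fy %.1f Fz %.1f M %s w %.4f t %.2f"%((p[:2]-o)@ex*1e3,(p[:2]-o)@ey*1e3,p[2]*1e3,yaw,F[:2]@ex,F[:2]@ey,F[2],np.round(s["moment"],2),s["gripper_width"],s["t"]))
hsv=cv2.cvtColor(im,cv2.COLOR_BGR2HSV);H,S,V=[hsv[...,i].astype(int) for i in range(3)]
B=np.concatenate([(P[...,:2]-o)@np.stack([ex,ey],1),P[...,2:]],-1)*1e3
g=(H>40)&(H<90)&(S>90)&(d>0)&(abs(B[...,1])<60)&(abs(B[...,0]-(p[:2]-o)@ex*1e3)<85)&(B[...,2]<70)
q=B[g];k=q[:,2]<np.median(q[:,2])+4
c=np.linalg.lstsq(np.c_[q[k,:2]-((p[:2]-o)@ex*1e3,0),np.ones(k.sum())],q[k,2],rcond=None)[0]
print("tray floor z %.1f pitch %.2f roll %.2f deg; nose x(99.5%%) %.1f"%(c[2],*np.degrees(c[:2]),np.percentile(q[:,0],99.5)))
st=(S<45)&(V>150)&(abs(B[...,1])<30)&(abs(B[...,2]-41)<5)&(B[...,0]>5)&(B[...,0]<130)
if st.sum(): print("stage z %.1f"%np.median(B[st][:,2]))
bl=(H>100)&(H<125)&(S>110)&(B[...,0]>25)&(B[...,0]<145)&(abs(abs(B[...,1])-45)<15)
for sg in(1,-1):
    m=bl&(B[...,1]*sg>0)
    if m.sum()>30:
        f=np.polyfit(B[m][:,0]-90,B[m][:,1],1);print("rail",sg,m.sum(),"mid y %.1f slope %.2f deg"%(f[1],np.degrees(np.arctan(f[0]))))
np.savez("last.npz",im=im,B=B);cv2.imwrite(sys.argv[1],im)
E
python3 chk.py pics/w4.png
```

```text
t: 5.17
eef_pos: [0.4994, -0.1029, 0.1237]
tool_rot: [0.027, -0.706, 0.027, 0.707]
wrist_force: [-0.4, -0.6, -5.9]
gripper_width: 0.0134
tcp bed x -55.5 y 0.5 z 123.7 yaw 85.67 | Fx -0.6 Fy 0.3 Fz -5.9 M [0.01 0.05 0.02] w 0.0134 t 5.17
tray floor z 49.6 pitch 0.06 roll 0.30 deg; nose x(99.5%) 9.5
stage z 40.9
rail 1 1823 mid y 42.7 slope 0.32 deg
rail -1 2237 mid y -45.3 slope 0.47 deg
```

```bash
cat > rel.py <<'E'
from h import *
a=np.load("last.npz");im,B=a["im"],a["B"];hsv=cv2.cvtColor(im,cv2.COLOR_BGR2HSV);H,S,V=[hsv[...,i].astype(int) for i in range(3)]
x0=float(__import__("sys").argv[1])
bl=(H>100)&(H<125)&(S>110)&(B[...,0]>25)&(B[...,0]<145)&(abs(abs(B[...,1])-45)<18)&(abs(B[...,2]-54)<1.6)
def edges(m,xs,lab):
    ys=[]
    for x in xs:
        q=B[m&(abs(B[...,0]-x)<2.5)][:,1]
        if len(q)>4: ys.append((x,np.percentile(q,2),np.percentile(q,98)))
    ys=np.array(ys)
    if len(ys)<3: print(lab,"few");return
    for i in(1,2): 
        f=np.polyfit(ys[:,0]-ys[:,0].mean(),ys[:,i],1);print(lab,len(ys),"x %.0f edge y %.2f slope %.2f"%(ys[:,0].mean(),f[1],np.degrees(f[0])))
for sg in(1,-1): edges(bl&(B[...,1]*sg>0),range(50,132,5),"rail%+d"%sg)
g=(H>40)&(H<90)&(S>90)&(abs(B[...,1])<60)&(B[...,2]<70)
edges(g,np.arange(x0-58,x0+59,6),"tray")
st=(S<45)&(V>150)&(abs(B[...,2]-41)<2.5)
edges(st,range(6,150,6),"stage")
E
python3 rel.py -55.5
```

```text
rail+1 17 x 90 edge y 35.82 slope 0.23
rail+1 17 x 90 edge y 50.18 slope 0.40
rail-1 17 x 90 edge y -52.48 slope 0.29
rail-1 17 x 90 edge y -38.16 slope 0.08
tray 20 x -56 edge y -37.28 slope 0.30
tray 20 x -56 edge y 24.22 slope -0.01
stage 24 x 75 edge y -59.32 slope 0.26
stage 24 x 75 edge y 34.30 slope 3.83
```

View pics/w4.png

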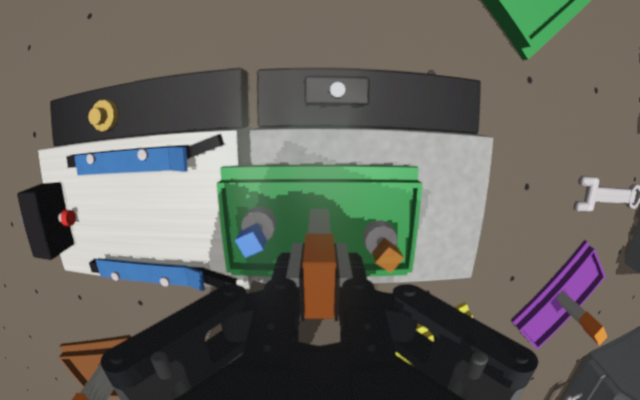

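The nose is about 9 mm over the edge, 2.6 mm above the stage, between the flares. The rail centre is about 1.5 mm to -y of the tray, so I shift and set the nose down.

```bash
python3 -m crank '[[[0,0,-0.15,0,1],[0.1,0,-0.15,0,1],[0.15,0,-0.15,0,1],[0.2,0,-0.15,0,1],[0.24,0,-0.15,0,1],[0.24,0,-0.15,0,1]]]'; python3 chk.py pics/w5.png
```

```text
t: 5.72
eef_pos: [0.5009, -0.1046, 0.1213]
tool_rot: [0.027, -0.706, 0.027, 0.707]
wrist_force: [0.2, 0.6, -5.3]
gripper_width: 0.0126
tcp bed x -57.1 y -1.1 z 121.3 yaw 85.56 | Fx 0.6 Fy -0.2 Fz -5.3 M [ 0.   -0.01  0.03] w 0.0126 t 5.72
tray floor z 47.2 pitch 0.01 roll 0.29 deg; nose x(99.5%) 7.9
stage z 41.0
rail 1 1799 mid y 42.6 slope 0.25 deg
rail -1 2236 mid y -45.4 slope 0.51 deg
```

```bash
python3 -m crank '[[[0.03,0,0,0,1],[0.06,0,0,0,1],[0.06,0,0,0,1]]]'; python3 -m crank '[[[0.03,0,0,0,1],[0.06,0,0,0,1],[0.06,0,0,0,1]]]'; python3 chk.py pics/w6.png
```

```text
t: 6.02
eef_pos: [0.5011, -0.1046, 0.1211]
tool_rot: [-0.027, 0.707, -0.027, -0.707]
wrist_force: [-0.9, -0.3, -5.3]
gripper_width: 0.0134
t: 6.27
eef_pos: [0.5012, -0.1048, 0.121]
tool_rot: [-0.027, 0.707, -0.027, -0.707]
wrist_force: [-2.9, -1.5, 0.2]
gripper_width: 0.0129
tcp bed x -57.2 y -1.4 z 121.0 yaw 85.60 | Fx -1.7 Fy 2.8 Fz 0.2 M [0.05 0.48 0.04] w 0.0129 t 6.27
tray floor z 46.9 pitch 0.13 roll 0.29 deg; nose x(99.5%) 7.9
stage z 40.9
rail 1 1818 mid y 42.7 slope 0.30 deg
rail -1 2251 mid y -45.4 slope 0.49 deg
```

The nose is down: the vertical load has moved to the stage, with the tray level. Now I slide along.

```bash
python3 -m crank '[[[-0.02,-0.2,0,0,1],[-0.03,-0.5,0,0,1],[-0.03,-0.8,0,0,1],[-0.03,-1.1,0,0,1],[-0.03,-1.4,0,0,1],[-0.03,-1.7,0,0,1],[-0.03,-2,0,0,1],[-0.03,-2,0,0,1]]]'; python3 chk.py pics/w7.png
```

```text
t: 6.98
eef_pos: [0.5031, -0.0841, 0.121]
tool_rot: [-0.027, 0.707, -0.027, -0.706]
wrist_force: [0.7, -1.9, 0.7]
gripper_width: 0.0132
tcp bed x -36.5 y -1.7 z 121.0 yaw 85.59 | Fx -1.8 Fy -0.9 Fz 0.7 M [-0.24 -0.1  -0.06] w 0.0132 t 6.98
tray floor z 47.0 pitch 0.08 roll 0.19 deg; nose x(99.5%) 28.6
stage z 40.9
rail 1 1898 mid y 42.5 slope 1.20 deg
rail -1 2569 mid y -45.4 slope 0.50 deg
```

```bash
python3 -m crank '[[[0,-0.3,0,0,1],[0,-0.6,0,0,1],[0,-0.9,0,0,1],[0,-1.2,0,0,1],[0,-1.5,0,0,1],[0,-1.8,0,0,1],[0,-2,0,0,1],[0,-2,0,0,1]]]'; python3 chk.py pics/w8.png; python3 rel.py -16.5
```

```text
t: 7.7
eef_pos: [0.5045, -0.0646, 0.121]
tool_rot: [-0.027, 0.707, -0.027, -0.706]
wrist_force: [-0.3, -4.2, 3.6]
gripper_width: 0.0131
tcp bed x -16.9 y -1.6 z 121.0 yaw 85.59 | Fx -4.2 Fy -0.0 Fz 3.6 M [-0.52  0.02 -0.02] w 0.0131 t 7.70
tray floor z 47.0 pitch 0.06 roll 0.16 deg; nose x(99.5%) 48.1
stage z 40.9
rail 1 1915 mid y 42.1 slope 2.14 deg
rail -1 2852 mid y -45.4 slope 0.35 deg
rail+1 17 x 90 edge y 35.67 slope 0.38
rail+1 17 x 90 edge y 49.32 slope 3.23
rail-1 17 x 90 edge y -52.89 slope 0.57
rail-1 17 x 90 edge y -38.20 slope 0.27
tray 20 x -18 edge y -39.05 slope 1.37
tray 20 x -18 edge y 22.24 slope 1.22
stage 24 x 75 edge y -59.85 slope 1.04
stage 24 x 75 edge y 8.41 slope 43.02
```

View pics/w8.png

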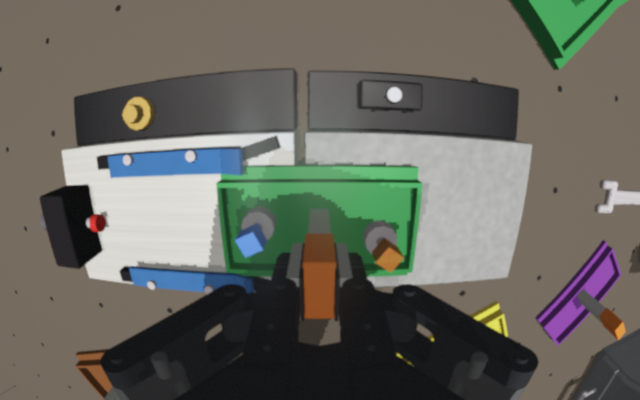

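The nose flange has just entered under both rails (around (228,170) and (232,280)) with no lateral force. I ease the down-pressure slightly and carry on.

```bash
python3 -m crank '[[[-0.03,-0.3,0,-0.1,1],[-0.03,-0.6,0,-0.2,1],[-0.03,-0.9,0,-0.2,1],[-0.03,-1.2,0,-0.2,1],[-0.03,-1.5,0.01,-0.2,1],[-0.03,-1.9,0.01,-0.2,1],[-0.03,-2.3,0.01,-0.2,1],[-0.03,-2.6,0.01,-0.2,1]]]'; python3 chk.py pics/w9.png
```

```text
t: 8.42
eef_pos: [0.5062, -0.0388, 0.1211]
tool_rot: [-0.026, 0.707, -0.026, -0.706]
wrist_force: [0.7, -4.9, 1.8]
gripper_width: 0.0132
tcp bed x 9.0 y -1.3 z 121.1 yaw 85.79 | Fx -4.9 Fy -1.1 Fz 1.8 M [-0.63  0.02 -0.08] w 0.0132 t 8.42
tray floor z 47.0 pitch 0.05 roll 0.23 deg; nose x(99.5%) 73.9
stage z 40.9
rail 1 1772 mid y 41.8 slope 1.70 deg
rail -1 3301 mid y -45.4 slope 0.10 deg
```

```bash
python3 -m crank '[[[-0.03,-0.3,0,0,1],[-0.03,-0.6,0,0,1],[-0.03,-0.9,0,0,1],[-0.03,-1.2,0,0,1],[-0.03,-1.5,0,0,1],[-0.03,-1.9,0.01,0,1],[-0.03,-2.3,0.01,0,1],[-0.03,-2.6,0.01,0,1]]]'; python3 chk.py pics/w10.png
```

```text
t: 9.13
eef_pos: [0.5078, -0.0123, 0.1211]
tool_rot: [0.026, -0.707, 0.026, 0.707]
wrist_force: [-1.5, -7.2, 1.2]
gripper_width: 0.013
tcp bed x 35.5 y -0.8 z 121.1 yaw 85.78 | Fx -7.3 Fy 1.0 Fz 1.2 M [-0.94  0.01 -0.01] w 0.0130 t 9.13
tray floor z 47.0 pitch 0.07 roll 0.12 deg; nose x(99.5%) 100.4
stage z 40.9
rail 1 1249 mid y 41.2 slope 1.52 deg
rail -1 3662 mid y -45.3 slope 0.10 deg
```

```bash
python3 -m crank '[[[-0.03,0,-0.03,0,1],[-0.05,0,-0.06,0,1],[-0.05,0,-0.06,0,1]]]'; python3 chk.py pics/w11.png;  python3 -m crank '[[[0,-0.2,0,0,1],[0,-0.5,0,0,1],[0,-0.8,0,0,1],[0,-1,0,0,1]]]'; python3 chk.py pics/w12.png
```

```text
t: 9.43
eef_pos: [0.5078, -0.0119, 0.1211]
tool_rot: [0.027, -0.706, 0.025, 0.707]
wrist_force: [-0.6, 1.0, 0.7]
gripper_width: 0.0132
tcp bed x 35.9 y -0.9 z 121.1 yaw 85.76 | Fx 0.9 Fy 0.7 Fz 0.7 M [ 0.07 -0.01 -0.03] w 0.0132 t 9.43
tray floor z 47.0 pitch 0.11 roll 0.16 deg; nose x(99.5%) 101.0
stage z 40.9
rail 1 1231 mid y 41.4 slope 1.59 deg
rail -1 3719 mid y -45.4 slope 0.07 deg
t: 9.82
eef_pos: [0.5088, -0.0025, 0.1211]
tool_rot: [0.026, -0.706, 0.026, 0.707]
wrist_force: [-0.1, -2.4, -2.5]
gripper_width: 0.0133
tcp bed x 45.4 y -1.1 z 121.1 yaw 85.76 | Fx -2.4 Fy -0.1 Fz -2.5 M [-0.32 -0.04 -0.06] w 0.0133 t 9.82
tray floor z 47.0 pitch 0.06 roll 0.14 deg; nose x(99.5%) 110.4
stage z 40.9
rail 1 1064 mid y 40.8 slope 2.42 deg
rail -1 3759 mid y -45.3 slope 0.11 deg
```

```bash
python3 -m crank '[[[0,-0.4,0,0,1],[0,-0.8,0,0,1],[0,-1.2,0,0,1],[0,-1.6,0,0,1],[0,-2,0,0,1],[0,-2.4,0,0,1],[0,-2.8,0,0,1],[0,-3,0,0,1]]]'; python3 chk.py pics/w13.png
```

```text
t: 10.53
eef_pos: [0.5109, 0.028, 0.1212]
tool_rot: [0.026, -0.706, 0.026, 0.707]
wrist_force: [-0.3, 0.6, -5.2]
gripper_width: 0.0131
tcp bed x 75.9 y -0.9 z 121.2 yaw 85.81 | Fx 0.6 Fy 0.3 Fz -5.2 M [-0.02 -0.04 -0.01] w 0.0131 t 10.53
tray floor z 47.1 pitch 0.04 roll 0.18 deg; nose x(99.5%) 141.1
stage z 41.0
rail 1 660 mid y 41.0 slope 1.43 deg
rail -1 3747 mid y -45.2 slope 0.63 deg
```

View pics/w13.png

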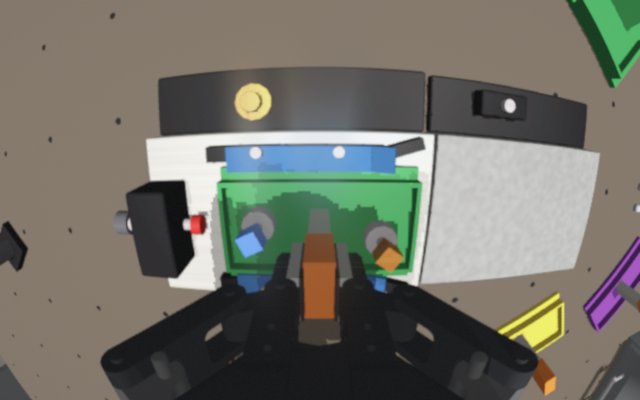

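Both flanges are under the rails and the samples stand. The gap from nose (219) to buffer (206) is about 8 mm, so I lower slightly and creep on.

```bash
python3 -m crank '[[[0.04,-0.1,0,0,1],[0.04,-0.3,0,0,1],[0.04,-0.5,0,0,1],[0.04,-0.7,0,0,1],[0.04,-0.7,0,0,1]]]'; python3 -m crank '[[[0,-0.1,0,0,1],[0,-0.1,0,0,1]]]';python3 -m crank '[[[0,-0.1,0,0,1],[0,-0.1,0,0,1]]]'; python3 chk.py pics/w14.png
```

```text
t: 11.0
eef_pos: [0.5118, 0.0345, 0.1211]
tool_rot: [0.026, -0.707, 0.026, 0.707]
wrist_force: [-0.0, 0.7, -4.9]
gripper_width: 0.0129
t: 11.17
eef_pos: [0.5119, 0.0353, 0.1211]
tool_rot: [0.026, -0.707, 0.026, 0.707]
wrist_force: [-0.1, -0.4, -5.3]
gripper_width: 0.013
t: 11.33
eef_pos: [0.5119, 0.0362, 0.1211]
tool_rot: [0.026, -0.707, 0.026, 0.707]
wrist_force: [0.3, -0.4, -6.1]
gripper_width: 0.0132
tcp bed x 84.2 y -1.3 z 121.1 yaw 85.77 | Fx -0.4 Fy -0.3 Fz -6.1 M [0.01 0.01 0.05] w 0.0132 t 11.33
tray floor z 47.1 pitch 0.01 roll 0.18 deg; nose x(99.5%) 149.3
stage z 40.8
rail 1 686 mid y 41.0 slope 0.64 deg
rail -1 3537 mid y -44.9 slope 1.29 deg
```

```bash
python3 -m crank '[[[0.06,0,0,0,1],[0.06,-0.1,0,0,1],[0.06,-0.1,0,0,1]]]';python3 -m crank '[[[0.02,-0.1,0,0,1],[0.02,-0.1,0,0,1]]]';python3 -m crank '[[[0,-0.1,0,0,1],[0,-0.1,0,0,1]]]';python3 -m crank '[[[0,-0.1,0,0,1],[0,-0.1,0,0,1]]]'
```

```text
t: 11.63
eef_pos: [0.5124, 0.0369, 0.1211]
tool_rot: [-0.026, 0.707, -0.026, -0.706]
wrist_force: [-1.6, -1.2, -2.4]
gripper_width: 0.0133
t: 11.8
eef_pos: [0.5128, 0.0378, 0.1211]
tool_rot: [-0.026, 0.707, -0.026, -0.706]
wrist_force: [-0.5, -3.5, -1.3]
gripper_width: 0.013
t: 11.97
eef_pos: [0.5129, 0.0389, 0.121]
tool_rot: [-0.026, 0.707, -0.026, -0.706]
wrist_force: [-0.3, -3.7, -0.9]
gripper_width: 0.0135
t: 12.13
eef_pos: [0.513, 0.0399, 0.1211]
tool_rot: [-0.026, 0.707, -0.026, -0.706]
wrist_force: [-0.5, -3.8, 1.4]
gripper_width: 0.013
```

```bash
python3 -m crank '[[[-0.04,-0.1,0,0,1],[-0.04,-0.1,0,0,1]]]';python3 -m crank '[[[0,-0.1,0,0,1],[0,-0.1,0,0,1]]]';python3 -m crank '[[[0,-0.1,0,0,1],[0,-0.1,0,0,1]]]'; python3 chk.py pics/w15.png
```

```text
t: 12.3
eef_pos: [0.5128, 0.0413, 0.1211]
tool_rot: [-0.026, 0.707, -0.026, -0.706]
wrist_force: [-0.2, -2.7, 0.1]
gripper_width: 0.0129
t: 12.47
eef_pos: [0.5127, 0.0421, 0.121]
tool_rot: [-0.026, 0.707, -0.026, -0.706]
wrist_force: [0.4, -2.2, 0.4]
gripper_width: 0.0129
t: 12.63
eef_pos: [0.5127, 0.043, 0.1211]
tool_rot: [-0.026, 0.707, -0.026, -0.706]
wrist_force: [1.0, -3.7, 1.0]
gripper_width: 0.0132
tcp bed x 91.0 y -1.6 z 121.1 yaw 85.78 | Fx -3.7 Fy -1.3 Fz 1.0 M [-0.62 -0.12 -0.04] w 0.0132 t 12.63
tray floor z 47.0 pitch 0.02 roll 0.15 deg; nose x(99.5%) 156.2
stage z 40.8
rail 1 614 mid y 40.2 slope -0.26 deg
rail -1 3728 mid y -45.0 slope 1.05 deg
```

```bash
python3 -m crank '[[[-0.02,-0.1,0,0,1],[-0.02,-0.1,0,0,1]]]';python3 -m crank '[[[0,-0.1,0,0,1],[0,-0.1,0,0,1]]]';  python3 chk.py pics/w16.png; python3 - <<'E'
from h import *
a=np.load("last.npz");im,B=a["im"],a["B"];hsv=cv2.cvtColor(im,cv2.COLOR_BGR2HSV);H,S,V=[hsv[...,i].astype(int) for i in range(3)]
r=((H<6)|(H>174))&(S>140)&(B[...,0]>140)&(B[...,0]<175)&(abs(B[...,1])<15)
q=B[r];print(len(q),q.min(0),q.max(0)); v,u=np.nonzero(r);print(u.min(),u.max(),v.min(),v.max())
g=(H>40)&(H<90)&(S>90)&(abs(B[...,1])<10)&(B[...,0]>140); v,u=np.nonzero(g);print("green",u.min(),B[g][:,0].max())
cv2.imwrite("pics/c16.png",cv2.resize(im[150:300,120:320],None,fx=4,fy=4,interpolation=cv2.INTER_CUBIC))
E
```

```text
t: 12.85
eef_pos: [0.5128, 0.0437, 0.1212]
tool_rot: [-0.026, 0.707, -0.026, -0.706]
wrist_force: [-0.1, -5.1, 1.4]
gripper_width: 0.0133
t: 13.02
eef_pos: [0.5129, 0.0442, 0.1213]
tool_rot: [-0.025, 0.707, -0.027, -0.706]
wrist_force: [-0.4, -7.2, 1.0]
gripper_width: 0.0131
tcp bed x 92.2 y -1.6 z 121.3 yaw 85.83 | Fx -7.2 Fy -0.2 Fz 1.0 M [-1.08  0.03 -0.01] w 0.0131 t 13.02
tray floor z 47.2 pitch -0.15 roll 0.10 deg; nose x(99.5%) 157.1
stage z 40.8
rail 1 597 mid y 40.0 slope -0.49 deg
rail -1 3744 mid y -45.1 slope 0.90 deg
153 [158.05224989  -7.48854941  51.47723079] [165.5415668    4.22233811  59.14950425]
211 220 217 235
green 220 158.03081165947975
```

View pics/c16.png

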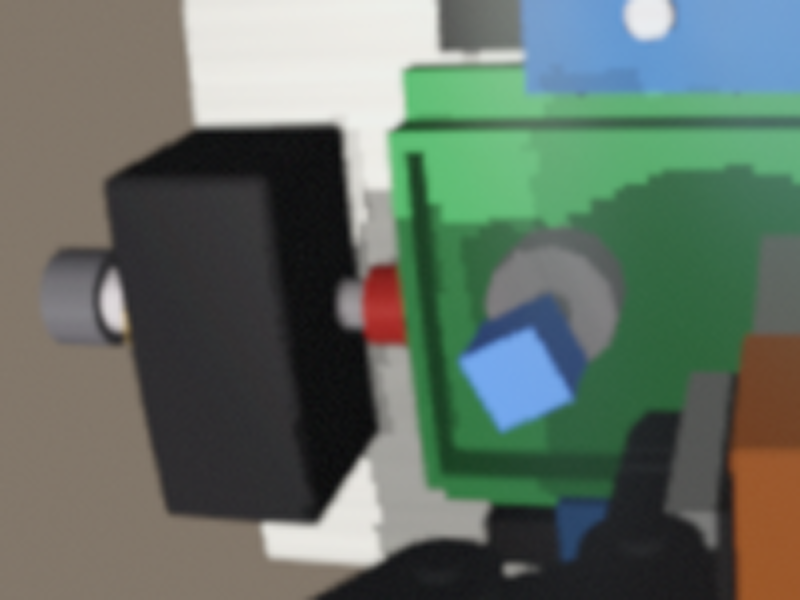

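The buffer touches the nose at crop (405,300) and the force is rising. Sliding friction is about 2–3 N, so I aim for about 12 N at the wrist.

```bash
python3 -m crank '[[[-0.02,-0.1,0,0,1],[-0.02,-0.1,0,0,1]]]';python3 -m crank '[[[0,-0.08,0,0,1],[0,-0.08,0,0,1]]]'
```

```text
t: 13.23
eef_pos: [0.5129, 0.0448, 0.1214]
tool_rot: [-0.024, 0.707, -0.027, -0.707]
wrist_force: [0.1, -8.5, 0.3]
gripper_width: 0.0131
t: 13.4
eef_pos: [0.513, 0.0452, 0.1215]
tool_rot: [-0.024, 0.707, -0.027, -0.707]
wrist_force: [-0.1, -9.7, 1.2]
gripper_width: 0.0129
```

```bash
python3 -m crank '[[[0,-0.1,0,0,1],[0,-0.1,0,0,1]]]';python3 -m crank '[[[0,-0.06,0,0,1],[0,-0.06,0,0,1]]]'; python3 chk.py pics/w17.png
```

```text
t: 13.57
eef_pos: [0.5131, 0.0457, 0.1216]
tool_rot: [-0.023, 0.707, -0.027, -0.707]
wrist_force: [0.6, -11.9, 1.1]
gripper_width: 0.0132
t: 13.73
eef_pos: [0.5132, 0.046, 0.1217]
tool_rot: [-0.023, 0.707, -0.028, -0.707]
wrist_force: [-1.5, -12.0, 2.1]
gripper_width: 0.013
tcp bed x 94.0 y -1.8 z 121.7 yaw 85.91 | Fx -12.0 Fy 0.6 Fz 2.1 M [-2.24  0.16 -0.05] w 0.0130 t 13.73
tray floor z 47.7 pitch -0.51 roll 0.21 deg; nose x(99.5%) 158.4
stage z 40.9
rail 1 594 mid y 40.1 slope -0.57 deg
rail -1 3729 mid y -45.1 slope 0.85 deg
```

```bash
python3 -m crank '[[[0,-0.04,0,0,1],[0,-0.04,0,0,1],[0,-0.04,0,0,1],[0,-0.04,0,0,1],[0,-0.04,0,0,1],[0,-0.04,0,0,1],[0,-0.04,0,0,1],[0,-0.04,0,0,1]]]';python3 -m crank '[[[0,0,0,0,1],[0,0,0,0,1],[0,0,0,0,1],[0,0,0,0,1]]]'; python3 chk.py pics/w18.png
```

```text
t: 14.45
eef_pos: [0.5132, 0.0461, 0.1218]
tool_rot: [-0.023, 0.707, -0.028, -0.707]
wrist_force: [-0.8, -12.9, 2.2]
gripper_width: 0.0132
t: 14.78
eef_pos: [0.5132, 0.0461, 0.1218]
tool_rot: [-0.023, 0.707, -0.028, -0.707]
wrist_force: [-1.6, -12.3, 1.3]
gripper_width: 0.0129
tcp bed x 94.1 y -1.8 z 121.8 yaw 85.91 | Fx -12.4 Fy 0.7 Fz 1.3 M [-2.32  0.15  0.02] w 0.0129 t 14.78
tray floor z 47.7 pitch -0.56 roll 0.18 deg; nose x(99.5%) 158.5
stage z 40.9
rail 1 590 mid y 40.0 slope -0.74 deg
rail -1 3743 mid y -45.1 slope 0.93 deg
```

Held about 1 s at about 12 N on the wrist, i.e. about 10 N on the buffer. I ease the preload back before letting go so the spring cannot throw the tray off the buffer.

```bash
python3 -m crank '[[[0,0.1,0,0,1],[0,0.1,0,0,1]]]';python3 -m crank '[[[0,0.1,0,0,1],[0,0.1,0,0,1]]]';python3 -m crank '[[[0,0.1,0,0,1],[0,0.1,0,0,1]]]'; python3 chk.py pics/w19.png
```

```text
t: 15.0
eef_pos: [0.5131, 0.0457, 0.1215]
tool_rot: [-0.024, 0.707, -0.027, -0.707]
wrist_force: [-0.8, -9.4, 2.6]
gripper_width: 0.013
t: 15.17
eef_pos: [0.513, 0.0455, 0.1214]
tool_rot: [-0.025, 0.707, -0.027, -0.706]
wrist_force: [-0.7, -8.4, -0.3]
gripper_width: 0.0132
t: 15.33
eef_pos: [0.5129, 0.0451, 0.1212]
tool_rot: [-0.025, 0.707, -0.027, -0.707]
wrist_force: [1.4, -5.8, -0.3]
gripper_width: 0.0129
tcp bed x 93.0 y -1.5 z 121.2 yaw 85.78 | Fx -5.7 Fy -1.9 Fz -0.3 M [-1.01 -0.16 -0.04] w 0.0129 t 15.33
tray floor z 47.1 pitch -0.07 roll 0.11 deg; nose x(99.5%) 158.0
stage z 40.8
rail 1 594 mid y 39.9 slope -0.60 deg
rail -1 3800 mid y -45.0 slope 0.95 deg
```

```bash
python3 -m crank '[[[0,0.1,0,0,1],[0,0.1,0,0,1]]]';python3 -m crank '[[[0,0.08,0,0,1],[0,0.08,0,0,1]]]'; python3 chk.py pics/w20.png
```

```text
t: 15.55
eef_pos: [0.5127, 0.0446, 0.1211]
tool_rot: [-0.026, 0.707, -0.026, -0.706]
wrist_force: [1.3, -4.9, -0.5]
gripper_width: 0.0133
t: 15.72
eef_pos: [0.5127, 0.0442, 0.1211]
tool_rot: [-0.026, 0.707, -0.026, -0.706]
wrist_force: [1.7, -3.0, -1.3]
gripper_width: 0.0131
tcp bed x 92.2 y -1.4 z 121.1 yaw 85.75 | Fx -2.9 Fy -1.9 Fz -1.3 M [-0.51 -0.31 -0.13] w 0.0131 t 15.72
tray floor z 47.0 pitch 0.01 roll 0.11 deg; nose x(99.5%) 157.3
stage z 40.8
rail 1 600 mid y 40.1 slope -0.53 deg
rail -1 3767 mid y -45.1 slope 0.86 deg
```

```bash
python3 -m crank '[[[0,0.04,0,0,1],[0,0.04,0,0,0.66],[0,0.04,0,0,0.64],[0,0.04,0,0,0.6],[0,0.04,0,0,0.55],[0,0.04,0,0,0.5],[0,0.04,0,0,0.45],[0,0.04,0,0,0.4]]]'; python3 chk.py pics/w21.png
```

```text
t: 16.43
eef_pos: [0.5125, 0.0438, 0.1212]
tool_rot: [0.026, -0.707, 0.026, 0.707]
wrist_force: [0.4, -0.7, 0.2]
gripper_width: 0.0254
tcp bed x 91.8 y -1.3 z 121.2 yaw 85.78 | Fx -0.7 Fy -0.5 Fz 0.2 M [-0.01  0.03  0.  ] w 0.0254 t 16.43
tray floor z 47.0 pitch 0.06 roll 0.08 deg; nose x(99.5%) 156.9
stage z 40.8
rail 1 607 mid y 43.0 slope 2.49 deg
rail -1 3770 mid y -45.1 slope 1.02 deg
```

Released with zero force; the nose is at 156.9 mm, still at or past first contact. I open a little more and rise straight up.

```bash
python3 -m crank '[[[0,0,0,0,0.2],[0,0,0,0,0],[-0.5,0,0,0,0],[-1.5,0,0,0,0],[-3,0,0,0,0],[-5.5,0,0,0,0],[-8,0,0,0,0],[-10.5,0,0,0,0]]]'; python3 -m crank '[[[-1,0,0,0,0],[-1,0,0,0,0]]]'; python3 chk.py pics/w22.png; python3 - <<'E'
from h import *
a=np.load("last.npz");im,B=a["im"],a["B"];hsv=cv2.cvtColor(im,cv2.COLOR_BGR2HSV);H,S,V=[hsv[...,i].astype(int) for i in range(3)]
r=((H<6)|(H>174))&(S>140)&(B[...,0]>140)&(B[...,0]<175)&(abs(B[...,1])<15);v,u=np.nonzero(r)
g=(H>40)&(H<90)&(S>90)&(B[...,0]>140)&(abs(B[...,1])<10);v2,u2=np.nonzero(g)
print("red cols",u.min(),u.max(),"green from",u2.min(),"red x",B[r].min(0),B[r].max(0))
t,_=grab("top")
cv2.imwrite("pics/fin.png",np.vstack([cv2.resize(im[120:270,180:420],(640,400),interpolation=cv2.INTER_CUBIC),cv2.resize(t[160:235,245:410],(440,200),interpolation=cv2.INTER_CUBIC).copy() if 0 else cv2.copyMakeBorder(cv2.resize(t[160:235,245:410],(440,200)),0,0,0,200,0)]))
E
```

```text
t: 17.15
eef_pos: [0.5125, 0.0437, 0.2283]
tool_rot: [-0.026, 0.707, -0.026, -0.706]
wrist_force: [0.3, 0.0, 0.8]
gripper_width: 0.0428
t: 17.32
eef_pos: [0.5144, 0.0435, 0.2405]
tool_rot: [-0.026, 0.709, -0.026, -0.704]
wrist_force: [-1.1, 0.3, -0.2]
gripper_width: 0.0425
tcp bed x 91.6 y -3.2 z 240.5 yaw 85.78 | Fx 0.2 Fy 1.1 Fz -0.2 M [0.   0.01 0.01] w 0.0425 t 17.32
tray floor z 46.9 pitch -0.03 roll -0.07 deg; nose x(99.5%) 155.9
stage z 40.9
rail 1 1026 mid y 43.1 slope 0.42 deg
rail -1 1375 mid y -45.0 slope 0.47 degTraceback (most recent call last):
  File "<stdin>", line 5, in <module>
    return umr_minimum(a, axis, None, out, keepdims, initial, where)
ValueError: zero-size array to reduction operation minimum which has no identity
```

```bash
python3 - <<'E'
from h import *
a=np.load("last.npz");im,B=a["im"],a["B"];hsv=cv2.cvtColor(im,cv2.COLOR_BGR2HSV);H,S,V=[hsv[...,i].astype(int) for i in range(3)]
r=((H<8)|(H>172))&(S>110)&(B[...,0]>140)&(B[...,0]<175)&(abs(B[...,1])<15)
g=(H>40)&(H<90)&(S>90)&(B[...,0]>140)&(B[...,0]<175)&(abs(B[...,1])<12)
for n,m in(("red",r),("green",g)):
    v,u=np.nonzero(m);print(n,len(u),len(u) and (u.min(),u.max(),v.min(),v.max(),B[m].min(0).round(1),B[m].max(0).round(1)))
t,_=grab("top")
A=cv2.resize(im[110:290,170:430],(640,443),interpolation=cv2.INTER_CUBIC)
T=cv2.resize(t[165:230,245:345],(231,150),interpolation=cv2.INTER_CUBIC)
cv2.imwrite("pics/fin.png",np.vstack([A,cv2.copyMakeBorder(T,0,0,0,409,cv2.BORDER_CONSTANT)]))
E
```

```text
red 43 (np.int64(250), np.int64(254), np.int64(182), np.int64(191), array([158.8,  -6.4,  55.2]), array([163.5,   3.1,  59.2]))
green 203 (np.int64(256), np.int64(273), np.int64(175), np.int64(197), array([140.8, -11.9,  44.5]), array([156.8,  12. ,  57.6]))
```

View pics/fin.png

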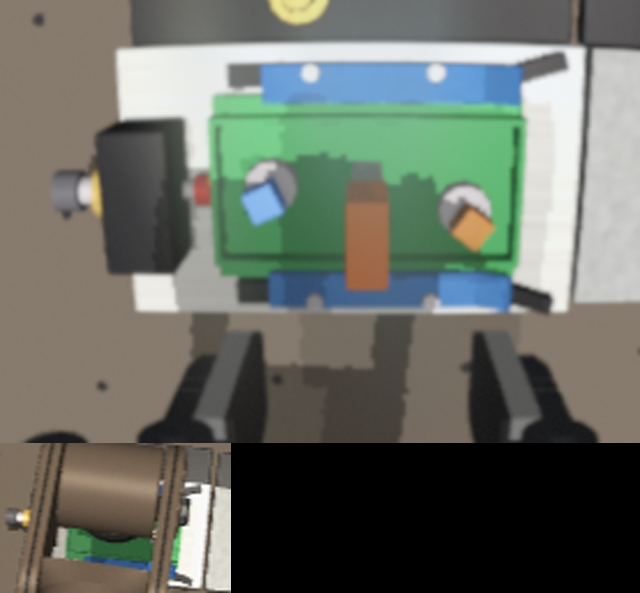

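The tray sits under both rails with its nose against the red buffer (about (208,190)), both samples stand, and the gripper is clear. Handing in.

```bash
python3 -c "
from workcell import robot
print(robot.job_done())"
```

```text
the job is handed in; nothing more can be done
None
```

The green tray is on the stage under both blue rails, resting against the red buffer, with both samples standing and the gripper clear. I handed the job in at about 17.5 s.

**How it went:**
- I gripped the tray by its orange grip, lifted it level about 2.6 mm above the stage and turned it to line up with the rails.
- The nose went down on the stage edge first, about 8 mm in. From there the tray slid in under the rails with 2–7 N of push, and lateral force stayed mostly within about 1 N.
- I pressed it home at about 12 N measured at the wrist, for about 1 s. I then eased the preload, let go slowly and rose straight up.

**Last checks:**
- **Fit:** in the last wrist picture the tray's nose edge lies right beside the buffer. The tray is level to about 0.1°.
- **Bystanders:** the thumb nut and the clamp block were in place when last in view. The other bystanders were off the arm's path and not rechecked.

**Less certain:**
- **Buffer force:** about 9–10 N is inferred, taking off the 2–3 N of sliding friction. It was not measured directly.
- **Contact after release:** the measured nose position moved back about 1 mm, to 155.9 mm. My estimate of first contact is 156.2 mm, so the two disagree slightly, within measurement error. I judged contact from the picture.
- **Short lift-off:** around 8 mm before the buffer the wrist carried almost the whole tray weight, so the tray was barely touching the stage there. I lowered it again before pressing.
- **Small tilt:** the tray pitched nose-down by about 0.5° while pressed, and levelled again when I eased off.

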